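Push a panel home in the printing register

TASK

Get the larger of the two white-faced panels ready for printing: without gripping or lifting it, push it flat along the table into the corner of the wooden register on the side where it lies, so that its long edge is flush against the long batten and its short edge is against the short cross batten. Leave the smaller panel and everything else where it is, and move the arm clear.

Things in the scene. Friction and masses are not known exactly. Their poses are not given: they have to be found in the camera images.
- panel: the larger of two loose white-faced plywood panels: 140 (its y) x 110 (its x) x 20 mm thick, 0.14 to 0.3 kg, lying flat, up to 20 degrees askew to the register. Origin at the centre of its underside; z up. It starts on the robot's side of the long batten, left or right of the cross batten.
- register: fixed T-shaped wooden register, 20 mm high, turned up to 10 degrees. Origin at table height on the long batten's robot-side face, mid-length; x points away from the robot, square to the face, y along it. Long batten: x 0 to 25, y -260 to 260 mm. Cross batten: x -70 to 0, y -12 to 12 mm. Pressed home, the large panel's centre is at x -55, y +82 (left side) or -82 mm (right).
- small_panel: the smaller white-faced plywood panel, 90 (y) x 70 (x) x 20 mm, loose; origin at the centre of its underside. It lies on the other side of the cross batten from the large panel. Leave it alone.
- ink_jar: white plastic ink jar with black lid, diameter 54, height 60 mm, between the two panels on the robot's side; origin at the centre of its underside. Leave it alone.
- tape_roll: brown roll of tape lying flat, outer diameter 72, height 45 mm, beyond the long batten; origin at the centre of its underside. Leave it alone.
- glue_bottle: white glue bottle with blue cap, diameter 48, height 110 mm, beyond the long batten; origin at the centre of its underside. Leave it alone.
- squeegee: wooden squeegee lying flat, handle 250 (along its y) x 70 x 24 mm with a rubber blade reaching 60 mm to its -x, off to the robot's right; origin at the centre of the handle's underside. Leave it alone.
- spatula: ink spatula lying flat, 200 mm long along its x, off to the robot's left. Leave it alone.
- thinner_can: low tin, diameter 66, height 50 mm, off to the robot's left; origin at the centre of its underside. Leave it alone.
Mind the look-alikes: they are no part of the job. Leave any green or yellow look-alike of the panel alone.

How it is judged:
By the outcome, as a careful person would: the job done as asked, in the order asked, and still so for the second after the job is handed in, with the robot touching nothing.
It also fails if it takes over 67 s, if anything falls off the work surface, if the arm or the gripper's body presses on something with over 40 N, if the wrist force passes 120 N, or if a joint passes its speed limit or range.

ROBOT

A 6-joint arm with a two-finger parallel gripper is mounted at the origin on the work surface. World frame = base frame: x ahead of the robot, y to its left, z up, the work surface at z = 0. Lengths are in mm, angles in degrees, forces in N, time in s.
With the tool pointing down it reaches from about 300 to 850 mm from the base axis. Payload 4.2 kg.
Tool frame: the origin (TCP) lies between the finger pads; the fingertips stand 22 mm ahead of it and the grasp point (between the pads) lies 3 mm ahead of it (env.finger_overhang is the distance from the TCP to the fingertips, in mm); z points along the fingers, y is the line along which they close (so a half turn about z gives the same grasp; the last joint's range is limited). The gripper opens to 91 mm and grips with 3 to 60 N. Pads are 32 mm wide; open, the fingers measure 118 mm over their backs; the gripper's body (76 mm by 178 mm) begins 60 mm behind the grasp point.
Start: joints at [-64.916, 18.312, 89.639, -0, 72.044, -1.146], TCP at [254.142, -515.806, 204.976] pointing down, gripper open.
Joint ranges: [-177.97, 177.97], [-48.28, 115.42], [12.27, 149.76], [-77.06, 257.06], [2.81, 150.46], [-146.56, 146.56]. Speed limits (degrees/s): [147.25, 147.25, 180, 180, 180, 180].

INTERFACE

Orientations are given as [roll, pitch, yaw] about the fixed x, y, z axes, in that order (R = Rz(yaw) Ry(pitch) Rx(roll)).
In Python, from workcell import state, cams, ticket, look_for, outline_of, env gives the robot as it stands.
- The arm moves only by the tool servo_tool, never from a script. Its argument "steps" is a list of rows, each a list of 3 entries, a list of its own where there are three numbers: the closure in counts, from 0 (fully open) to 255 (shut), then the shift along the tool's x, y, z in mm, then the turn, a rotation vector about the tool's x, y, z in rad. A call has exactly 10 rows; each row shifts and turns the commanded pose from where the row before left it, along the tool's axes as they then stand; what a row does not reach is not made up. A row lasts 1/10 s, in which the tool goes at most 50 mm and 8.59 degrees, less where a joint would pass 70% of its speed; a pose out of reach is approached as far as the arm can. A call with a gripper value outside its range is refused whole. The fingers move at their own pace and stop on an object; "squeeze" is the grip in N (left out, the last holds). Time passes only in rows, so rows that do not move let the fingers close, or fill a call up. It gives the time, the measured TCP pose, the force, the opening and the grip force at its end, in the units of the state.
- state(): the state, without advancing time (a new reading comes with each control period).
- cams.grab_frame(name): name is "scene" or "top" or "wrist"; returns a dict with "color" (384x512x3 uint8, red, green, blue), "z_map" (384x512 float32, mm along the optical axis (not along the pixel's ray), 0 where there is no reading), "fovy" (degrees; the focal length in pixels is half the picture's height over the tangent of half this angle, whatever the lens; pixels are square), "cx", "cy" (the principal point, pixels), "eye" and "rotation" of the camera in the world; the wrist camera has in their place "tool_from_camera" (4x4, takes a point from camera to tool coordinates, whose origin is the TCP and whose axes are the flange's). Camera axes: x right, y up, looking along -z (the intrinsics and any distortion apply to the point x, -y, -z); pixel columns grow to the right and rows downward; lengths in mm; the calibration is good to about 2 mm. A picture is of the moment at which its call begins: read the wrist's pose just before it.
- ticket.job_done(): hands the job in; it is judged then, once.
Trained networks look in a picture, given as the dict that the camera call returned (one of the last four; its "shot" number tells which), for a name from the list of things; names that differ only in an ending like _2 or _b are one class to them, and where a whole thing is asked for, a point or a joint stands for the part that bears it (a point fixed in the world has none). Each returns a list of dicts, best first, with "confidence" (0 to 1); they miss things now and then, are a little off and sometimes report something else, mostly with a low value. They report only what shows in the picture. A call takes as long as a camera call. They do not tell look-alikes from the thing itself.
- look_for(picture, thing): "at" ([column, row] in pixels, amid what is visible of it).
- outline_of(picture, thing): "pixels" (384x512 bool, what is visible of it) and "at" ([column, row] in pixels, amid what is visible of it).
The state is a dict: "time_s": time; "qpos": joint angles; "qvel": joint speeds; "effort": joint torques, N m; "ee_pos": TCP position; "ee_rot": TCP orientation; "force": force on the tool from outside, world axes, zero at the start; "torque": the same for the moment, N m; "gripper_width": finger opening in mm; "gripper_force": force on a finger pad.
Only numpy, scipy, OpenCV 4.12 (cv2) and the standard library are available. Lean on these libraries where they do the work, as an engineer would, in place of code of your own. Each camera call takes 0.05 s, during which the arm holds its last target. There are 200 camera calls.

## Working session

There is one attempt and no reset: what is moved stays moved. The work goes in short steps, Python scripts to look and compute and a tool call to move; the robot and the scene stay as the last step left them, time stands still between calls to the robot, and variables do not carry over. Pictures are saved under pics/ and viewed, at most 10 in all, crops included, and the job is handed in when it is done.

Besides the shell and the picture viewer there is one more tool, called after "Call:" as name(argument=value, ...) on one line, values as JSON. servo_tool: Moves the arm, as the interface text tells. Its arguments: {"type":"object","properties":{"steps":{"type":"array","items":{"type":"array"}},"squeeze":{"type":"number"}},"required":["steps"]}

```bash
mkdir -p pics
cat > h.py <<'E'
import numpy as np,cv2
from workcell import state,cams,ticket,look_for,outline_of,env
def world(p,uv,s=None,z=None):
    # uv Nx2 -> world pts, via z_map or plane z
    uv=np.atleast_2d(uv).astype(float); f=p["color"].shape[0]/2/np.tan(np.radians(p["fovy"]/2))
    d=np.c_[(uv[:,0]-p["cx"])/f,-(uv[:,1]-p["cy"])/f,-np.ones(len(uv))]
    R=np.array(p["rotation"]);e=np.array(p["eye"])
    w=d@R.T
    if z is None:
        k=p["z_map"][uv[:,1].astype(int),uv[:,0].astype(int)][:,None]
    else: k=((z-e[2])/w[:,2])[:,None]
    return e+k*w
E
python3 - <<'E'
from h import *
print(state()); 
for n in ("top","scene"):
    p=cams.grab_frame(n); print(n,{k:v for k,v in p.items() if k not in("color","z_map")})
    cv2.imwrite(f"pics/{n}.png",p["color"][:,:,::-1])
    for t in ("panel","register","small_panel","ink_jar"):
        for o in outline_of(p,t)[:3]:
            m=o["pixels"];ys,xs=np.nonzero(m);w=world(p,np.c_[xs,ys])
            zz=np.median(w[:,2]);g=w[abs(w[:,2]-zz)<6]
            r=cv2.minAreaRect(g[:,:2].astype(np.float32))
            print(n,t,round(o["confidence"],2),np.round(o["at"]),len(xs),"z",round(float(zz),1),np.round(r[0]),np.round(r[1]),round(r[2],1))
E
```

```text
{'time_s': 0.0, 'qpos': array([-6.49180755e+01,  1.83486562e+01,  8.97076189e+01, -5.10648443e-04,
        7.20446604e+01, -1.14649938e+00]), 'qvel': array([-0.03405069, -0.01307119, -0.01794647,  0.03411287, -0.00812644,
        0.02420288]), 'effort': array([ 1.63307905e-03, -4.12451684e+01, -2.31975281e+01,  7.27242208e-02,
        4.55977803e-02, -1.52773623e-04]), 'ee_pos': array([ 253.88509929, -515.31078844,  204.1420143 ]), 'ee_rot': array([-1.79899075e+02, -1.53420045e-03,  2.62285804e+01]), 'force': array([ 0.46211248,  0.91174238, -0.62616379]), 'torque': array([0.05584091, 0.02894257, 0.02217426]), 'gripper_force': 0.0, 'gripper_width': 91.41732558220485}
top {'fovy': 44.675547910336974, 'cx': 249.36647032251716, 'cy': 193.71265097409778, 'eye': array([ 210.51117007,    4.00785244, 1568.52095308]), 'rotation': array([ 10.22228256,  -1.23116085, -88.66977838]), 'shot': 1}Traceback (most recent call last):
  File "<stdin>", line 8, in <module>
  File "h.py", line 12, in world
    return e+k*w
           ~^~~~
ValueError: operands could not be broadcast together with shapes (3,) (1341,1341)
```

```bash
sed -i 's/R=np.array(p\["rotation"\])/R=Rotation.from_euler("xyz",p["rotation"],degrees=True).as_matrix()/; 1a from scipy.spatial.transform import Rotation' h.py
python3 - <<'E'
from h import *
for n in ("top","scene"):
    p=cams.grab_frame(n)
    if n=="scene":print(n,{k:v for k,v in p.items() if k not in("color","z_map")})
    cv2.imwrite(f"pics/{n}.png",p["color"][:,:,::-1])
    for t in ("panel","register","small_panel","ink_jar"):
        for o in outline_of(p,t)[:3]:
            m=o["pixels"];ys,xs=np.nonzero(m);w=world(p,np.c_[xs,ys])
            zz=np.median(w[:,2]);g=w[abs(w[:,2]-zz)<6]
            r=cv2.minAreaRect(g[:,:2].astype(np.float32))
            print(n,t,round(o["confidence"],2),np.round(o["at"]),len(xs),"z",round(float(zz),1),np.round(r[0]),np.round(r[1]),round(r[2],1))
E
```

```text
top panel 0.84 [270. 176.] 1353 z 19.6 [ 546. -100.] [140. 112.] 85.1
top panel 0.82 [187. 244.] 1423 z 19.8 [325. 175.] [110. 140.] 37.4
top panel 0.69 [331. 178.] 1295 z 19.8 [ 560. -294.] [141. 110.] 7.4
top register 0.98 [235. 132.] 1472 z 18.6 [667.  47.] [ 95. 518.] 1.8
top small_panel 0.72 [190. 177.] 537 z 20.0 [544. 181.] [68. 89.] 17.0
top ink_jar 0.55 [226. 193.] 209 z 58.4 [487.  57.] [47. 46.] 31.1
scene {'fovy': 53.58434015740915, 'cx': 257.6519097367583, 'cy': 190.8960399586664, 'eye': array([1098.13377018,  476.47545815,  798.65545758]), 'rotation': array([ 47.09441718,   0.73870627, 126.41588773]), 'shot': 3}
scene panel 0.97 [162. 183.] 1229 z 21.1 [ 559. -293.] [141. 114.] 5.2
scene panel 0.94 [233. 126.] 853 z 21.4 [ 185. -321.] [115. 145.] 81.0
scene panel 0.88 [333. 200.] 1550 z 21.7 [323. 175.] [116. 141.] 37.1
scene register 0.79 [233. 267.] 2521 z 20.5 [665.  47.] [ 96. 521.] 1.4
scene small_panel 0.65 [298. 250.] 944 z 21.3 [543. 182.] [74. 90.] 16.3
scene ink_jar 0.93 [272. 210.] 446 z 48.2 [498.  63.] [23. 48.] 26.5
scene ink_jar 0.54 [176. 259.] 735 z 31.0 [759. -50.] [67. 65.] 88.1
```

View pics/top.png

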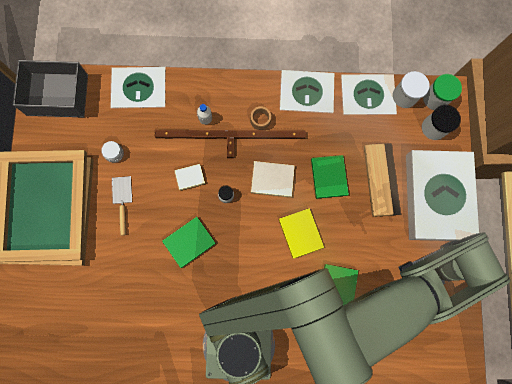

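View pics/scene.png

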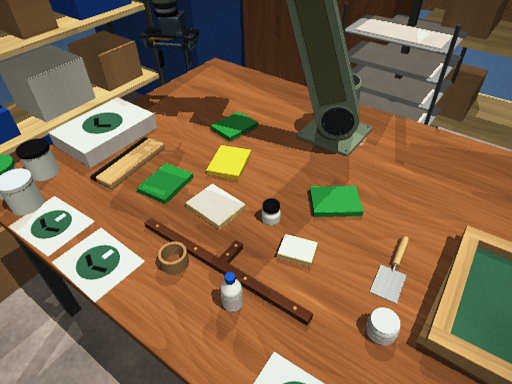

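```bash
cat >> h.py <<'E'
def quad(p,m,z):
    c=max(cv2.findContours(m.astype(np.uint8),cv2.RETR_EXTERNAL,cv2.CHAIN_APPROX_NONE)[0],key=cv2.contourArea)[:,0]
    return world(p,c,z=z)[:,:2]
def rect(w):
    r=cv2.minAreaRect(w.astype(np.float32)); a=((r[2]+45)%90)-45
    return np.round(r[0],1),np.round(r[1],1),round(a,1)
def measure(p):
    b=None
    for o in outline_of(p,"register")[:1]:
        w=quad(p,o["pixels"],20.)
        r=cv2.minAreaRect(w.astype(np.float32)); a=np.radians(((r[2]+45)%90)-45)
        for _ in range(3):
            R=np.array([[np.cos(a),-np.sin(a)],[np.sin(a),np.cos(a)]]); q=w@R
            y0=(q[:,1].max()+q[:,1].min())/2
            far=q[(q[:,0]>q[:,0].max()-6)&(abs(q[:,1]-y0)<245)]
            near=q[(abs(q[:,1]-y0)>25)&(abs(q[:,1]-y0)<245)&(q[:,0]<q[:,0].max()-15)]
            k=np.polyfit(near[:,1],near[:,0],1); a-=np.arctan(k[0])
        cr=q[q[:,0]<np.median(near[:,0])-20]
        xf=np.median(far[:,0]);xn=np.median(near[:,0])
        print("reg yaw",np.degrees(a).round(2),"face origin",np.round(R@[(xn+xf-25)/2,y0],1),"width",xf-xn,"cross y",cr[:,1].min()-y0,cr[:,1].max()-y0,"len",np.ptp(q[:,1]))
        b=R,np.array([(xn+xf-25)/2,y0])
    for t in("panel","small_panel","ink_jar"):
        for o in outline_of(p,t)[:5]:
            c=np.median(p["color"][o["pixels"]],0)
            w=quad(p,o["pixels"],20.); r=rect(w)
            print(t,round(o["confidence"],2),np.round(o["at"]),c,*r, "in reg",np.round(r[0]@b[0]-b[1],1) if b else "")
E
python3 - <<'E'
from h import *
for n in("top","scene"):
    p=cams.grab_frame(n);print(n);measure(p)
    if n=="top":cv2.imwrite("pics/crop.png",cv2.resize(p["color"][115:265,150:360,::-1],None,fx=3.6,fy=3.6,interpolation=2))
E
```

```text
top
reg yaw 0.99 face origin [685.9  47.8] width 26.801205585444905 cross y -10.514672608701048 10.56913048700715 len 516.8471296308934
panel 0.97 [189. 245.] [ 54. 171.  77.] [324.3 173.1] [113.9 145.8] 35.1 in reg [-359.4  131.5]
panel 0.89 [269. 178.] [218. 208. 187.] [544.3 -99.8] [140.6 113.4] -4.9 in reg [-144.2 -145.1]
panel 0.89 [302. 236.] [220. 219.  31.] [ 363.3 -197.1] [140.7 111.3] 20.7 in reg [-326.8 -239.3]
panel 0.89 [342. 281.] [ 64. 101.  51.] [ 198.8 -321.5] [112.2 115. ] -9.0 in reg [-493.4 -360.8]
panel 0.64 [330. 176.] [ 40. 141.  60.] [ 559.  -292.9] [142.9 118.1] 6.0 in reg [-132.8 -338.5]
small_panel 0.93 [189. 181.] [223. 227. 221.] [544.4 180.5] [74.9 92.8] 14.6 in reg [-139.2  135.1]
ink_jar 0.73 [381. 177.] [202. 156.  98.] [ 554.5 -472.5] [251.1  98.7] 5.8 in reg [-140.4 -518. ]
ink_jar 0.65 [204. 114.] [114.  111.5 116. ] [769.  141.1] [69.2 48.5] 2.2 in reg [84.7 91.8]
ink_jar 0.47 [226. 192.] [35.  35.  34.5] [489.2  55.9] [58.2 53.9] 1.7 in reg [-196.5   11.5]
scene
reg yaw 1.93 face origin [690.7  50.1] width 33.85710647314147 cross y -13.654184755804204 21.175927264259492 len 524.3762735753472
panel 0.83 [217. 204.] [226. 223. 204.] [548.9 -93.5] [151.4 120.5] -4.9 in reg [-146.4 -138.8]
panel 0.83 [231. 162.] [237. 234.  64.] [ 364.7 -192.2] [159.3 114.6] 22.1 in reg [-333.8 -231.4]
panel 0.76 [162. 184.] [ 41. 144.  59.] [ 563.3 -287.6] [153.7 123.4] 8.3 in reg [-138.4 -333.3]
panel 0.75 [234. 124.] [26. 86. 36.] [ 189.8 -312.7] [136.9 163.8] -11.0 in reg [-512.5 -346.1]
panel 0.68 [332. 200.] [ 53. 174.  74.] [329.9 178.5] [125.8 143. ] 36.9 in reg [-356.3  140.2]
small_panel 0.64 [294. 250.] [238. 243. 232.] [548.6 184.7] [82.4 90.9] 16.2 in reg [-137.6  139.2]
ink_jar 0.72 [271. 212.] [48. 39. 30.] [473.9  50.6] [103.  51.] 35.9 in reg [-216.6    7.7]
```

View pics/crop.png

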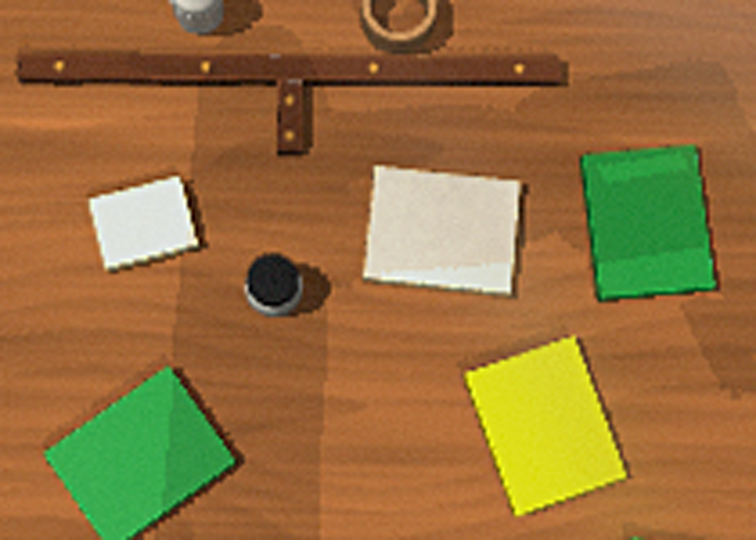

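Call:
servo_tool(steps=[[0,[0,0,0],[0,0,0.145]],[0,[0,0,0],[0,0,0.145]],[0,[0,0,0],[0,0,0.145]],[0,[10,-30,0],[0,0,0]],[0,[20,-41,0],[0,0,0]],[0,[20,-41,0],[0,0,0]],[0,[20,-41,0],[0,0,0]],[0,[20,-41,0],[0,0,0]],[0,[20,-41,0],[0,0,0]],[0,[20,-41,0],[0,0,0]]])

```text
time_s: 2.1
ee_pos: [378.3, -235.3, 205.2]
ee_rot: [180.0, -0.0, 1.3]
force: [1.3, -0.6, -0.3]
gripper_width: 91.5
gripper_force: 0.0
```

Call:
servo_tool(steps=[[0,[20,-41,0],[0,0,0]],[0,[20,-41,0],[0,0,0]],[0,[20,-35,0],[0,0,0]],[0,[10,-17,0],[0,0,0]],[0,[0,0,0],[0,0,0]],[0,[0,0,0],[0,0,0]],[0,[0,0,0],[0,0,0]],[0,[0,0,0],[0,0,0]],[0,[0,0,0],[0,0,0]],[0,[0,0,0],[0,0,0]]])

```text
time_s: 3.1
ee_pos: [444.5, -101.9, 205.0]
ee_rot: [180.0, -0.0, 1.2]
force: [-0.5, 0.6, 0.0]
gripper_width: 91.4
gripper_force: 0.0
```

```bash
cat >> h.py <<'E'
def wrist():
    s=state();p=cams.grab_frame("wrist")
    T=np.eye(4);T[:3,:3]=Rotation.from_euler("xyz",s["ee_rot"],degrees=True).as_matrix();T[:3,3]=s["ee_pos"]
    M=T@np.array(p["tool_from_camera"]);p["eye"]=M[:3,3];p["rotation"]=Rotation.from_matrix(M[:3,:3]).as_euler("xyz",degrees=True)
    return p
E
python3 - <<'E'
from h import *
p=wrist();cv2.imwrite("pics/w1.png",p["color"][:,:,::-1]);print(p["eye"],p["rotation"],[k for k in p])
try: measure(p)
except Exception as e: print(e)
E
```

```text
[521.96125563 -99.58746664 383.33376438] [-1.58175915e+01 -6.72702055e-02 -8.87779877e+01] ['color', 'z_map', 'fovy', 'cx', 'cy', 'tool_from_camera', 'shot', 'eye', 'rotation']
expected non-empty vector for x
```

View pics/w1.png

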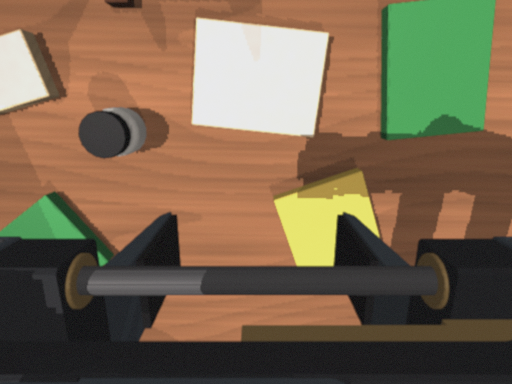

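Run:
```python
from h import *
p=wrist();print(world(p,[[196,18],[328,34],[313,136],[192,123],[362,170],[148,130]],z=20).round(1))
print(world(p,[[260,75],[320,220]]).round(1))
```

```text
[[ 605.3  -35.3   20. ]
 [ 593.3 -172.7   20. ]
 [ 487.7 -164.4   20. ]
 [ 499.2  -27.6   20. ]
 [ 449.6 -224.5   20. ]
 [ 490.3   22.4   20. ]]
[[ 551.6 -102.7   18.7]
 [ 386.  -180.4   19.1]]
```

Call:
servo_tool(steps=[[0,[0,0,44],[0,0,0]],[0,[0,0,44],[0,0,0]],[0,[0,0,44],[0,0,0]],[0,[0,0,35],[0,0,0]],[0,[0,0,10],[0,0,0]],[0,[10,0,0],[0,0,0]],[0,[10,0,0],[0,0,0]],[0,[5,0,0],[0,0,0]],[0,[5,0,0],[0,0,0]],[0,[5,0,0],[0,0,0]]])

```text
time_s: 4.25
ee_pos: [480.8, -100.7, 28.9]
ee_rot: [180.0, -0.1, 1.3]
force: [0.8, -0.1, -0.6]
gripper_width: 90.9
gripper_force: 0.0
```

Call:
servo_tool(steps=[[0,[5,0,0],[0,0,0]],[0,[5,0,0],[0,0,0]],[0,[7,0,0],[0,0,0]],[0,[8,0,0],[0,0,0]],[0,[8,0,0],[0,0,0]],[0,[8,0,0],[0,0,0]],[0,[8,0,0],[0,0,0]],[0,[8,0,0],[0,0,0]],[0,[4,0,0],[0,0,0]],[0,[2,0,0],[0,0,0]]])

```text
time_s: 5.25
ee_pos: [543.2, -99.1, 27.9]
ee_rot: [180.0, 0.0, 1.3]
force: [-0.4, -0.3, -0.8]
gripper_width: 91.0
gripper_force: 0.0
```

Call:
servo_tool(steps=[[0,[-15,0,0],[0,0,0]],[0,[0,0,-30],[0,0,0]],[0,[0,0,-45],[0,0,0]],[0,[0,0,-45],[0,0,0]],[60,[0,0,-45],[0,0,0]],[60,[25,33,0],[0,0,0]],[60,[30,33,0],[0,0,0]],[60,[30,33,0],[0,0,-0.143]],[60,[0,0,0],[0,0,-0.143]],[60,[0,0,0],[0,0,-0.143]]])

```text
time_s: 6.25
ee_pos: [615.1, -197.6, 191.9]
ee_rot: [-179.9, 0.1, 26.1]
force: [0.7, 1.0, -0.3]
gripper_width: 69.8
gripper_force: 0.0
```

Call:
servo_tool(steps=[[60,[0,0,0],[0,0,-0.143]],[60,[0,0,0],[0,0,-0.143]],[60,[0,0,0],[0,0,-0.143]],[60,[0,0,0],[0,0,-0.143]],[60,[0,0,0],[0,0,-0.143]],[60,[0,0,0],[0,0,-0.143]],[60,[0,0,0],[0,0,-0.143]],[60,[0,0,0],[0,0,-0.143]],[60,[0,0,0],[0,0,0]],[60,[0,0,0],[0,0,0]]])

```text
time_s: 7.25
ee_pos: [614.7, -196.4, 192.8]
ee_rot: [-180.0, -0.0, 91.3]
force: [-0.1, -0.6, 0.6]
gripper_width: 69.6
gripper_force: 0.0
```

Run:
```python
from h import *
p=wrist();cv2.imwrite("pics/w2.png",p["color"][:,:,::-1]);s=state();print(s["ee_pos"],s["ee_rot"],s["gripper_width"])
p=cams.grab_frame("top");measure(p)
```

```text
[ 614.78985252 -196.46694179  192.88270453] [-1.79986089e+02 -1.40389945e-03  9.12854003e+01] 69.93520287719889
reg yaw 0.5 face origin [685.8  68.7] width 28.312525610555213 cross y -31.875268037292585 -10.521061118161178 len 475.2118471688983
panel 0.88 [263. 175.] [228. 232. 223.] [545.7 -82.7] [104.7 111.9] -4.9 in reg [-141.7 -149.9]
panel 0.84 [339. 186.] [ 34. 100.  45.] [ 555.4 -315.6] [130.   69.4] 6.9 in reg [-134.5 -382.9]
panel 0.72 [338. 289.] [ 63. 162.  70.] [ 186.7 -319. ] [112.7 138.5] -9.9 in reg [-503.3 -382.3]
panel 0.7 [187. 242.] [ 54. 161.  75.] [324.8 173.8] [111.2 138.8] 36.9 in reg [-359.8  109. ]
panel 0.52 [206. 115.] [104. 106. 118.] [767.2 141.1] [72.8 48.5] 2.2 in reg [82.2 71.5]
small_panel 0.97 [187. 180.] [230. 225. 207.] [543.3 181.2] [71.4 87.5] 17.7 in reg [-141.2  114. ]
small_panel 0.69 [227. 195.] [41. 41. 41.] [489.2  57.5] [58.2 50.5] 1.7 in reg [-196.7   -9.1]
ink_jar 0.6 [224. 194.] [41. 41. 41.] [489.2  57.5] [58.2 50.5] 1.7 in reg [-196.7   -9.1]
```

View pics/w2.png

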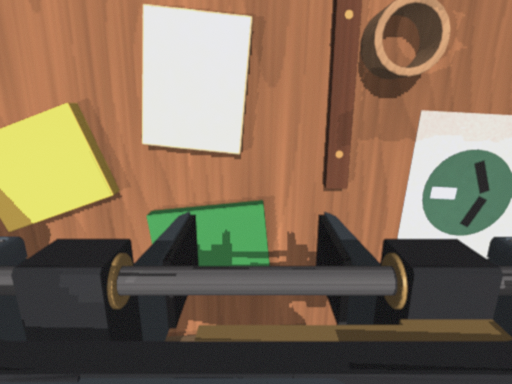

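Run:
```python
from h import *
print(env.finger_overhang,[a for a in dir(env) if a[0]!="_"])
p=wrist()
c=[[145,6],[251,16],[241,153],[144,144]]
print(world(p,c,z=20).round(1))
print("batten near face / end",world(p,[[335,10],[326,188],[347,188]],z=20).round(1))
print("green/yellow",world(p,[[263,203],[150,212],[118,193]],z=20).round(1))
print("finger tips", [(p["z_map"][v,u]) for u,v in[(185,225),(330,225),(120,270)]])
print(world(p,[[190,80],[185,222],[328,222],[300,180]]).round(1))
```

```text
22.0 ['Unreachable', 'finger_overhang']
[[ 500.9  -29.4   20. ]
 [ 605.8  -35.7   20. ]
 [ 597.3 -172.9   20. ]
 [ 489.9 -165.5   20. ]]
batten near face / end [[ 688.9  -28.4   20. ]
 [ 695.3 -210.9   20. ]
 [ 719.4 -210.4   20. ]]
green/yellow [[ 623.5 -230.8   20. ]
 [ 491.1 -245.    20. ]
 [ 455.8 -222.7   20. ]]
finger tips [np.float32(164.54872), np.float32(163.83852), np.float32(86.468544)]
[[ 542.8  -97.3   18.7]
 [ 577.  -180.5  214.1]
 [ 652.8 -178.8  213.7]
 [ 668.  -207.3   -1.5]]
```

Run:
```python
from h import *
p=wrist();T=np.array(p["tool_from_camera"]);print(T.round(3))
f=192/np.tan(np.radians(p["fovy"]/2))
for t in([16,35,22],[16,-35,22],[16,-35,-22],[16,-48,22],[-16,-35,22]):
    c=np.linalg.inv(T)@np.r_[t,1];print(t,(f*c[0]/-c[2]+p["cx"]).round(),(-f*c[1]/-c[2]+p["cy"]).round(),-c[2].round())
for v in range(205,330,8):print(v,[round(float(p["z_map"][v,u])) for u in(150,165,175,182,188,192,200)])
```

```text
[[  -0.       0.962    0.273   77.628]
 [   1.       0.       0.       0.474]
 [   0.       0.273   -0.962 -178.348]
 [   0.       0.       0.       1.   ]]
[16, 35, 22] 309.0 200.0 210.0
[16, -35, 22] 203.0 200.0 210.0
[16, -35, -22] 190.0 224.0 167.0
[16, -48, 22] 184.0 200.0 210.0
[-16, -35, 22] 205.0 244.0 218.0
205 [391, 393, 391, 392, 390, 391, 388]
213 [377, 374, 373, 372, 176, 373, 374]
221 [377, 376, 165, 165, 170, 171, 376]
229 [379, 155, 155, 159, 162, 172, 380]
237 [383, 147, 148, 150, 162, 172, 381]
245 [139, 138, 141, 148, 162, 171, 383]
253 [129, 132, 136, 147, 162, 172, 386]
261 [124, 128, 135, 149, 162, 172, 391]
269 [87, 87, 88, 87, 86, 87, 86]
277 [85, 86, 85, 85, 85, 84, 86]
285 [84, 84, 85, 86, 85, 84, 86]
293 [86, 85, 87, 85, 86, 86, 86]
301 [113, 132, 134, 148, 429, 428, 431]
309 [114, 132, 136, 149, 432, 432, 434]
317 [114, 132, 136, 436, 436, 436, 436]
325 [114, 132, 136, 440, 440, 440, 78]
```

Call:
servo_tool(steps=[[255,[0,0,0],[0,0,0]],[255,[0,0,0],[0,0,0]],[255,[0,0,0],[0,0,0]],[255,[0,0,0],[0,0,0]],[255,[0,0,0],[0,0,0]],[255,[0,0,0],[0,0,0]],[255,[0,0,0],[0,0,0]],[255,[0,0,0],[0,0,0]],[255,[0,0,0],[0,0,0]],[255,[0,0,0],[0,0,0]]])

```text
time_s: 8.65
ee_pos: [615.0, -196.5, 193.0]
ee_rot: [180.0, 0.0, 91.4]
force: [0.4, -0.6, -0.2]
gripper_width: -0.1
gripper_force: 0.0
```

Run:
```python
from h import *
p=wrist();print(state()["gripper_width"],state()["ee_pos"]);T=np.array(p["tool_from_camera"]);f=192/np.tan(np.radians(p["fovy"]/2))
m=(p["z_map"]>20)&(p["z_map"]<260);v,u=np.nonzero(m);d=p["z_map"][m]
c=np.c_[(u-p["cx"])/f*d,-(v-p["cy"])/f*d,-d,np.ones(len(d))]@T.T
for lo in range(-60,40,6):
    k=(c[:,2]>lo)&(c[:,2]<=lo+6)&(c[:,2]>-60)
    if k.sum()>3: print(lo,k.sum(),c[k].min(0)[:2].round(),c[k].max(0)[:2].round())
cv2.imwrite("pics/w3.png",p["color"][:,:,::-1])
```

```text
0.5619981283558405 [ 614.95840229 -196.50061091  192.9227505 ]
-60 144 [16. -5.] [19.  5.]
-54 128 [16. -5.] [19.  5.]
-48 171 [ 16. -11.] [19. 12.]
-42 222 [ 15. -11.] [19. 11.]
-36 198 [ 16. -11.] [19. 11.]
-30 157 [ 16. -10.] [19. 11.]
-24 133 [16. -9.] [19. 10.]
-18 127 [15. -9.] [19. 10.]
-12 57 [16. -7.] [19.  7.]
```

View pics/w3.png

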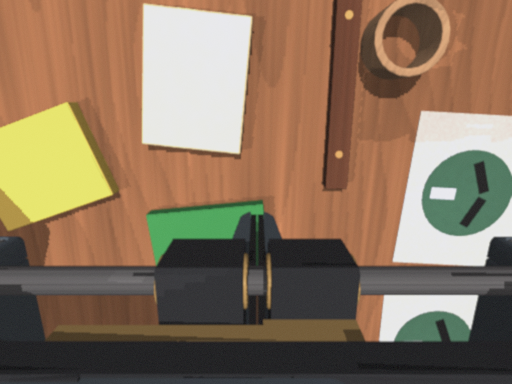

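Call:
servo_tool(steps=[[0,[20,-34,0],[0,0,0]],[0,[25,-41,0],[0,0,0]],[0,[25,-41,0],[0,0,0]],[0,[20,-34,0],[0,0,0]],[0,[10,-18,0],[0,0,0]],[0,[0,0,10],[0,0,0.143]],[0,[0,0,15],[0,0,0.143]],[0,[0,0,15],[0,0,0.143]],[0,[0,0,15],[0,0,0.143]],[0,[0,0,15],[0,0,0.143]]])

```text
time_s: 9.7
ee_pos: [444.6, -100.7, 122.6]
ee_rot: [180.0, -0.0, 50.1]
force: [-0.3, 0.2, 0.1]
gripper_width: 77.5
gripper_force: 0.0
```

Call:
servo_tool(steps=[[0,[0,0,15],[0,0,0.143]],[0,[0,0,15],[0,0,0.143]],[0,[0,0,15],[0,0,0.143]],[0,[0,0,15],[0,0,0.143]],[0,[0,0,15],[0,0,0.143]],[0,[0,0,15],[0,0,0.143]],[0,[0,0,15],[0,0,0]],[0,[0,0,8],[0,0,0]],[0,[0,0,4],[0,0,0]],[0,[0,0,0],[0,0,0]]])

```text
time_s: 10.7
ee_pos: [444.5, -100.7, 5.8]
ee_rot: [-180.0, 0.0, 1.3]
force: [-0.6, 0.5, -0.4]
gripper_width: 91.5
gripper_force: 0.0
```

Call:
servo_tool(steps=[[0,[0,0,3],[0,0,0]],[0,[0,0,3],[0,0,0]],[0,[5,0,0],[0,0,0]],[0,[8,0,0],[0,0,0]],[0,[5,0,0],[0,0,0]],[0,[4,0,0],[0,0,0]],[0,[4,0,0],[0,0,0]],[0,[4,0,0],[0,0,0]],[0,[4,0,0],[0,0,0]],[0,[4,0,0],[0,0,0]]])

```text
time_s: 11.7
ee_pos: [482.6, -99.9, -0.1]
ee_rot: [-180.0, 0.0, 1.3]
force: [-1.2, -0.1, -0.1]
gripper_width: 91.0
gripper_force: 0.4
```

Run:
```python
from h import *
p=wrist()
for o in outline_of(p,"panel")[:4]: print(round(o["confidence"],2),o["at"],*rect(quad(p,o["pixels"],20.)),np.median(p["color"][o["pixels"]],0))
print(state()["force"],state()["ee_pos"])
```

```text
0.71 [347.6, 321.8] [ 438.6 -152.3] [ 6.2 17.7] 1.2 [123. 101.  50.]
0.67 [509.5, 208.3] [ 515.7 -229. ] [44.5  4.8] 13.7 [30. 52. 33.]
0.57 [249.6, 100.8] [553.5 -94.9] [102.4 137.8] 0.7 [232. 227. 218.]
[ 0.34973996  0.04498485 -0.1877997 ] [ 4.83467355e+02 -9.99091988e+01 -1.28780128e-02]
```

Call:
servo_tool(steps=[[0,[5,0,0],[0,0,0]],[0,[7,0,0],[0,0,0]],[0,[8,0,0],[0,0,0]],[0,[8,0,0],[0,0,0]],[0,[8,0,0],[0,0,0]],[0,[8,0,0],[0,0,0]],[0,[8,0,0],[0,0,0]],[0,[7,0,0],[0,0,0]],[0,[5,0,0],[0,0,0]],[0,[2,0,0],[0,0,0]]])

```text
time_s: 12.8
ee_pos: [549.1, -98.4, -0.1]
ee_rot: [180.0, -0.0, 1.3]
force: [-2.1, -0.0, 0.6]
gripper_width: 91.3
gripper_force: 1.0
```

Run:
```python
from h import *
p=wrist()
for o in outline_of(p,"panel")[:4]: print(round(o["confidence"],2),o["at"],*rect(quad(p,o["pixels"],20.)),np.median(p["color"][o["pixels"]],0))
cv2.imwrite("pics/w4.png",p["color"][:,:,::-1])
```

```text
0.97 [504.7, 190.8] [ 591.4 -222.4] [65.1 10.6] 13.7 [29. 52. 33.]
0.6 [251.6, 101.8] [619.3 -93.2] [102.3 138.3] 1.3 [232. 227. 218.]
```

View pics/w4.png

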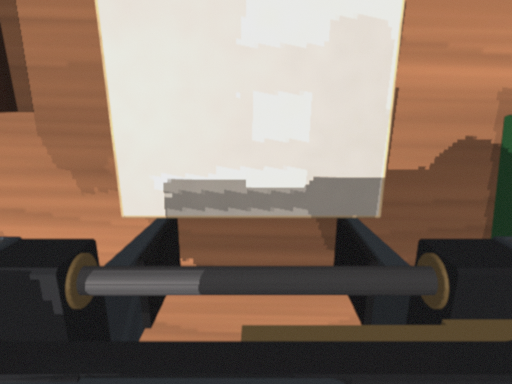

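Call:
servo_tool(steps=[[0,[-10,0,0],[0,0,0]],[0,[-5,0,-20],[0,0,0]],[85,[0,0,-45],[0,0,0]],[85,[0,0,-15],[0,0,0]],[85,[25,33,0],[0,0,0]],[85,[30,37,0],[0,0,0]],[85,[30,36,0],[0,0,0]],[85,[0,0,0],[0,0,-0.143]],[85,[0,0,0],[0,0,-0.143]],[85,[0,0,0],[0,0,-0.143]]])

```text
time_s: 13.9
ee_pos: [620.1, -203.1, 79.6]
ee_rot: [-180.0, 0.0, 26.2]
force: [-0.4, -0.3, 0.6]
gripper_width: 60.3
gripper_force: 0.0
```

Call:
servo_tool(steps=[[85,[0,0,0],[0,0,-0.143]],[85,[0,0,0],[0,0,-0.143]],[85,[0,0,0],[0,0,-0.143]],[85,[0,0,0],[0,0,-0.143]],[85,[0,0,0],[0,0,-0.143]],[85,[0,0,0],[0,0,-0.143]],[85,[0,0,0],[0,0,-0.143]],[85,[0,0,0],[0,0,-0.143]],[85,[0,0,0],[0,0,0]],[85,[0,0,0],[0,0,0]]])

```text
time_s: 14.9
ee_pos: [620.4, -202.7, 80.0]
ee_rot: [-180.0, 0.0, 91.3]
force: [0.4, -0.2, -0.3]
gripper_width: 60.8
gripper_force: 0.0
```

Run:
```python
from h import *
p=wrist();print(state()["ee_pos"],state()["ee_rot"],state()["gripper_width"])
for o in outline_of(p,"panel")[:4]: print(round(o["confidence"],2),o["at"],*rect(quad(p,o["pixels"],20.)),np.median(p["color"][o["pixels"]],0),quad(p,o["pixels"],20.).min(0),quad(p,o["pixels"],20.).max(0))
cv2.imwrite("pics/w5.png",p["color"][:,:,::-1])
```

```text
[ 620.51172154 -202.72042001   80.001744  ] [1.79999795e+02 2.53359892e-03 9.12821162e+01] 60.635636242165106
0.83 [261.9, 72.5] [ 622.3 -110.6] [108.8 103.3] 1.2 [232. 233. 232.] [ 566.92550419 -163.31756746] [677.51134641 -57.77905611]
0.83 [231.8, 293.9] [ 597.4 -299.6] [70.9 31.5] 1.2 [ 51. 101.  59.] [ 562.23333191 -315.95400787] [ 633.12695017 -283.4005201 ]
0.66 [16.3, 195.2] [ 443.6 -190.4] [97.6 44.6] -11.3 [224. 213. 100.] [ 412.23016736 -233.85994625] [ 461.41221407 -138.3265027 ]
```

View pics/w5.png

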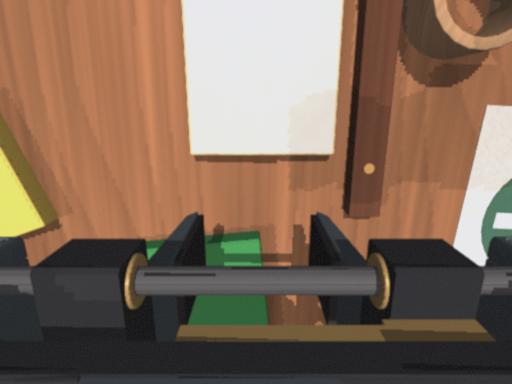

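Call:
servo_tool(steps=[[85,[0,0,30],[0,0,0]],[85,[0,0,35],[0,0,0]],[85,[0,0,15],[0,0,0]],[85,[5,0,0],[0,0,0]],[85,[5,0,0],[0,0,0]],[85,[4,0,0],[0,0,0]],[85,[4,0,0],[0,0,0]],[85,[6,0,0],[0,0,0]],[85,[8,0,0],[0,0,0]],[85,[8,0,0],[0,0,0]]])

```text
time_s: 16.0
ee_pos: [620.3, -162.6, 0.6]
ee_rot: [179.9, 0.1, 91.4]
force: [0.3, -1.9, 1.2]
gripper_width: 60.9
gripper_force: 1.0
```

Call:
servo_tool(steps=[[85,[8,0,0],[0,0,0]],[85,[8,0,0],[0,0,0]],[85,[6,0,0],[0,0,0]],[85,[4,0,0],[0,0,0]],[85,[2,0,0],[0,0,0]],[85,[2,0,0],[0,0,0]],[85,[2,0,0],[0,0,0]],[85,[0,0,0],[0,0,0]],[85,[0,0,0],[0,0,0]],[85,[0,0,0],[0,0,0]]])

```text
time_s: 17.0
ee_pos: [618.8, -130.5, -0.3]
ee_rot: [-180.0, -0.0, 91.4]
force: [0.5, -0.8, -0.2]
gripper_width: 60.5
gripper_force: 0.0
```

Continue slowly until the cross batten is felt.

Call:
servo_tool(steps=[[85,[1,0,0],[0,0,0]],[85,[1,0,0],[0,0,0]],[85,[1,0,0],[0,0,0]],[85,[1,0,0],[0,0,0]],[85,[0.5,0,0],[0,0,0]],[85,[0.5,0,0],[0,0,0]],[85,[0.5,0,0],[0,0,0]],[85,[0.5,0,0],[0,0,0]],[85,[0,0,0],[0,0,0]],[85,[0,0,0],[0,0,0]]])

```text
time_s: 18.0
ee_pos: [618.9, -124.7, 0.0]
ee_rot: [180.0, -0.0, 91.4]
force: [-0.7, -0.4, 0.0]
gripper_width: 60.9
gripper_force: 0.2
```

Run:
```python
from h import *
p=cams.grab_frame("scene");print(state()["ee_pos"],state()["force"]);cv2.imwrite("pics/s2.png",cv2.resize(p["color"][150:330,130:330,::-1],None,fx=3.3,fy=3.3,interpolation=2))
```

```text
[ 6.18959174e+02 -1.24667423e+02  1.46735267e-02] [ 0.41601663 -0.15134989  0.24640929]
```

View pics/s2.png

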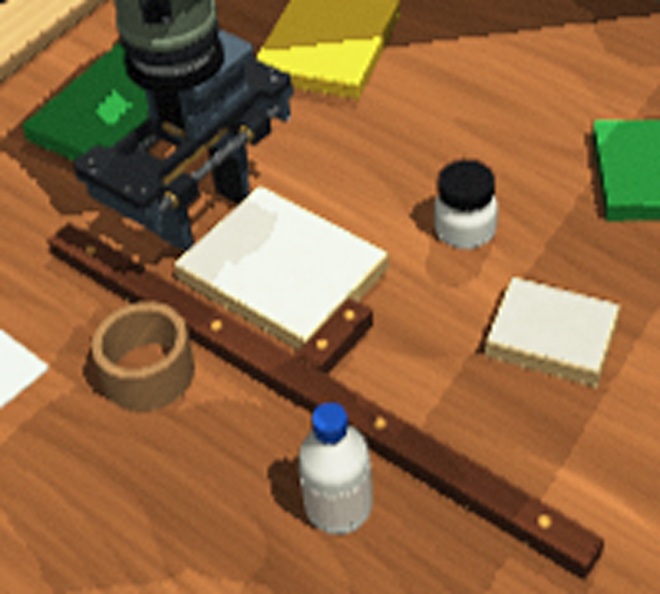

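Call:
servo_tool(steps=[[85,[0.5,0,0],[0,0,0]],[85,[0.5,0,0],[0,0,0]],[85,[0.5,0,0],[0,0,0]],[85,[0.5,0,0],[0,0,0]],[85,[0.5,0,0],[0,0,0]],[85,[0.5,0,0],[0,0,0]],[85,[0.5,0,0],[0,0,0]],[85,[0.5,0,0],[0,0,0]],[85,[0,0,0],[0,0,0]],[85,[0,0,0],[0,0,0]]])

```text
time_s: 19.05
ee_pos: [618.9, -123.4, 0.1]
ee_rot: [180.0, 0.2, 91.5]
force: [-1.4, -9.1, -0.7]
gripper_width: 60.9
gripper_force: 4.8
```

Call:
servo_tool(steps=[[85,[-3,0,0],[0,0,0]],[85,[-10,0,0],[0,0,0]],[255,[0,0,-30],[0,0,0]],[255,[0,0,-40],[0,0,0]],[255,[24,-21,0],[0,0,0]],[255,[24,-21,0],[0,0,0]],[255,[24,-21,0],[0,0,0]],[255,[20,-21,0],[0,0,0]],[255,[0,0,0],[0,0,0]],[255,[0,0,0],[0,0,0]]])

```text
time_s: 20.05
ee_pos: [533.3, -43.7, 70.4]
ee_rot: [179.9, -0.0, 91.5]
force: [0.8, -0.0, 0.8]
gripper_width: 1.3
gripper_force: 0.0
```

Run:
```python
from h import *
p=cams.grab_frame("top");print(state()["ee_pos"],state()["gripper_width"]);measure(p)
p=wrist()
for o in outline_of(p,"panel")[:3]: w=quad(p,o["pixels"],20.);print(o["confidence"],o["at"],rect(w),w.min(0),w.max(0))
```

```text
[533.92793882 -44.10325545  70.33875489] 0.290925490327229
reg yaw -8.92 face origin [696.6 160.9] width 47.101544285996624 cross y -135.40673252989546 137.9496350336945 len 287.2786548233569
panel 0.93 [329. 177.] [ 40. 161.  64.] [ 558.1 -294.8] [144.2 114.9] 6.2 in reg [ -63.8 -472. ]
panel 0.83 [337. 288.] [ 62. 116.  54.] [ 187.1 -318.4] [113.8 140.3] -9.8 in reg [-426.3 -554.6]
panel 0.82 [303. 234.] [222.5 223.   27. ] [ 363.6 -198. ] [140.6 111. ] 20.7 in reg [-271.3 -407.5]
panel 0.57 [188. 230.] [ 54. 161.  75.] [334.8 183.3] [ 87.3 143.9] 35.8 in reg [-360.8  -35.8]
panel 0.56 [233. 150.] [231. 223. 202.] [636.2  29.8] [16.6 67.1] -5.3 in reg [ -38.7 -139.1]
small_panel 0.85 [191. 179.] [228. 231. 215.] [544.  181.2] [73.2 88.2] 16.5 in reg [-153.9   -4.4]
ink_jar 0.57 [227. 194.] [39. 38. 39.] [487.4  60.8] [54.7 43.7] 1.6 in reg [-190.5 -132.3]
0.88 [373.7, 173.0] (array([617.4, -27.4]), array([112.3, 124.9]), 1.3) [560.13810197 -89.67597067] [674.09131479  35.67477332]
0.8 [86.6, 312.2] (array([ 392.1, -139.9]), array([80.7, 33.7]), 9.6) [ 354.06552969 -162.97412897] [ 434.26457975 -122.00380677]
```

Call:
servo_tool(steps=[[255,[0,0,35],[0,0,0]],[255,[0,0,30],[0,0,0]],[255,[3,0,5],[0,0,0]],[255,[0,5,0],[0,0,0]],[255,[0,5,0],[0,0,0]],[255,[0,5,0],[0,0,0]],[255,[0,5,0],[0,0,0]],[255,[0,3,0],[0,0,0]],[255,[0,3,0],[0,0,0]],[255,[0,2,0],[0,0,0]]])

```text
time_s: 21.4
ee_pos: [560.5, -40.2, 0.1]
ee_rot: [-180.0, 0.0, 91.4]
force: [-2.4, -0.4, 1.6]
gripper_width: 0.2
gripper_force: 1.3
```

Call:
servo_tool(steps=[[255,[0,1,0],[0,0,0]],[255,[0,1,0],[0,0,0]],[255,[0,1,0],[0,0,0]],[255,[0,1,0],[0,0,0]],[255,[0,0.5,0],[0,0,0]],[255,[0,0.5,0],[0,0,0]],[255,[0,0.5,0],[0,0,0]],[255,[0,0.5,0],[0,0,0]],[255,[0,0,0],[0,0,0]],[255,[0,0,0],[0,0,0]]])

```text
time_s: 22.4
ee_pos: [567.0, -40.0, -0.1]
ee_rot: [180.0, 0.0, 91.4]
force: [-1.8, 0.2, 1.5]
gripper_width: 0.3
gripper_force: 1.0
```

Call:
servo_tool(steps=[[255,[0,0.5,0],[0,0,0]],[255,[0,0.5,0],[0,0,0]],[255,[0,0.5,0],[0,0,0]],[255,[0,0.5,0],[0,0,0]],[255,[0,0.5,0],[0,0,0]],[255,[0,0.5,0],[0,0,0]],[255,[0,0.5,0],[0,0,0]],[255,[0,0.5,0],[0,0,0]],[255,[0,0,0],[0,0,0]],[255,[0,0,0],[0,0,0]]])

```text
time_s: 23.4
ee_pos: [570.5, -40.0, -0.1]
ee_rot: [-180.0, 0.0, 91.4]
force: [-2.5, -0.3, 2.1]
gripper_width: 0.5
gripper_force: 1.8
```

Call:
servo_tool(steps=[[255,[0,0.5,0],[0,0,0]],[255,[0,0.5,0],[0,0,0]],[255,[0,0.5,0],[0,0,0]],[255,[0,0.5,0],[0,0,0]],[255,[0,0.5,0],[0,0,0]],[255,[0,0.5,0],[0,0,0]],[255,[0,0,0],[0,0,0]],[255,[0,0,0],[0,0,0]],[255,[0,0,0],[0,0,0]],[255,[0,0,0],[0,0,0]]])

```text
time_s: 24.4
ee_pos: [570.5, -39.9, -0.1]
ee_rot: [-179.6, -0.0, 91.4]
force: [-9.3, -0.7, 8.3]
gripper_width: 0.7
gripper_force: 5.3
```

Call:
servo_tool(steps=[[255,[0,1,0],[0,0,0]],[255,[0,1,0],[0,0,0]],[255,[0,0,0],[0,0,0]],[255,[0,-8,0],[0,0,0]],[255,[0,-8,0],[0,0,0]],[255,[0,0,-30],[0,0,0]],[85,[0,0,-40],[0,0,0]],[85,[-35,24,0],[0,0,0]],[85,[-35,24,0],[0,0,0]],[85,[-34,23,0],[0,0,0]]])

```text
time_s: 25.4
ee_pos: [635.4, -143.6, 70.8]
ee_rot: [179.8, 0.0, 91.5]
force: [0.3, 0.5, 0.3]
gripper_width: 29.5
gripper_force: 0.0
```

Call:
servo_tool(steps=[[85,[0,0,0],[0,0,0]],[85,[0,0,35],[0,0,0]],[85,[0,0,30],[0,0,0]],[85,[0,0,5],[0,0,0]],[85,[5,0,0],[0,0,0]],[85,[5,0,0],[0,0,0]],[85,[2,0,0],[0,0,0]],[85,[2,0,0],[0,0,0]],[85,[0,0,0],[0,0,0]],[85,[0,0,0],[0,0,0]]])

```text
time_s: 26.4
ee_pos: [633.3, -128.4, 0.5]
ee_rot: [179.9, 0.0, 91.4]
force: [0.3, -0.2, 0.4]
gripper_width: 60.9
gripper_force: 0.0
```

Call:
servo_tool(steps=[[85,[1,0,0],[0,0,0]],[85,[1,0,0],[0,0,0]],[85,[1,0,0],[0,0,0]],[85,[1,0,0],[0,0,0]],[85,[0.5,0,0],[0,0,0]],[85,[0.5,0,0],[0,0,0]],[85,[0.5,0,0],[0,0,0]],[85,[0.5,0,0],[0,0,0]],[85,[0.5,0,0],[0,0,0]],[85,[0,0,0],[0,0,0]]])

```text
time_s: 27.4
ee_pos: [632.9, -123.1, -0.0]
ee_rot: [180.0, 0.1, 91.4]
force: [0.1, -4.9, 0.0]
gripper_width: 60.6
gripper_force: 2.5
```

Call:
servo_tool(steps=[[85,[0.5,0,0],[0,0,0]],[85,[0.5,0,0],[0,0,0]],[85,[0.5,0,0],[0,0,0]],[85,[0.5,0,0],[0,0,0]],[85,[0,0,0],[0,0,0]],[85,[0,0,0],[0,0,0]],[85,[0,0,0],[0,0,0]],[85,[0,0,0],[0,0,0]],[85,[0,0,0],[0,0,0]],[85,[0,0,0],[0,0,0]]])

```text
time_s: 28.4
ee_pos: [632.9, -123.0, 0.1]
ee_rot: [180.0, 0.3, 91.5]
force: [-0.2, -9.5, -1.2]
gripper_width: 60.8
gripper_force: 5.2
```

Contact on the cross batten. Back off, rise, and retreat to the right at height.

Call:
servo_tool(steps=[[85,[-4,0,0],[0,0,0]],[85,[-10,0,0],[0,0,0]],[85,[0,0,-30],[0,0,0]],[85,[0,0,-45],[0,0,0]],[85,[0,0,-45],[0,0,0]],[85,[0,0,-40],[0,0,0]],[85,[-40,-25,0],[0,0,0]],[85,[-40,-25,0],[0,0,0]],[85,[-40,-25,0],[0,0,0]],[85,[0,0,0],[0,0,0]]])

```text
time_s: 29.4
ee_pos: [558.3, -260.0, 160.2]
ee_rot: [-179.9, 0.1, 91.1]
force: [0.7, -0.8, -0.0]
gripper_width: 61.0
gripper_force: 0.0
```

Call:
servo_tool(steps=[[85,[-40,-25,0],[0,0,0]],[85,[-40,-25,0],[0,0,0]],[85,[-40,-25,0],[0,0,0]],[85,[-40,-25,0],[0,0,0]],[85,[-40,-25,0],[0,0,0]],[85,[-30,-20,0],[0,0,0]],[85,[0,0,0],[0,0,0]],[85,[0,0,0],[0,0,0]],[85,[0,0,0],[0,0,0]],[85,[0,0,0],[0,0,0]]])

```text
time_s: 30.4
ee_pos: [423.1, -488.0, 160.1]
ee_rot: [180.0, -0.0, 91.5]
force: [0.6, 0.7, -1.2]
gripper_width: 60.8
gripper_force: 0.0
```

Run:
```python
from h import *
p=cams.grab_frame("top");measure(p)
a=cv2.resize(p["color"][115:205,185:295,::-1],(400,327),interpolation=2)
q=cams.grab_frame("scene");b=cv2.resize(q["color"][170:280,170:270,::-1],(400,440),interpolation=2)
im=np.zeros((440,800,3),np.uint8);im[:327,:400]=a;im[:,400:]=b;cv2.imwrite("pics/fin.png",im)
```

```text
reg yaw 1.56 face origin [686.8  47.6] width 25.661584706831263 cross y -13.04671541237922 14.363946139689837 len 517.055697831401
panel 0.75 [186. 241.] [ 54. 172.  77.] [325.  174.5] [113. 140.] 37.6 in reg [-358.2  136.7]
panel 0.66 [298. 226.] [221. 220.  31.] [ 383.5 -189.6] [101.7 113.7] 20.7 in reg [-309.6 -228.9]
panel 0.62 [253. 151.] [219. 210. 189.] [634.7 -35.7] [116.7 137.8] 1.6 in reg [-54.3 -81.9]
panel 0.6 [330. 177.] [ 44. 160.  67.] [ 558.7 -293.7] [142.3 112.9] 7.0 in reg [-137.3 -337.7]
panel 0.53 [258. 112.] [115.5  84.   55. ] [760.5 -53.5] [83.8 69.5] 0.9 in reg [  70.9 -103.1]
small_panel 0.83 [190. 179.] [224. 228. 223.] [543.8 181.1] [73.4 90. ] 16.7 in reg [-139.3  137.3]
ink_jar 0.8 [226. 196.] [35. 34. 34.] [489.2  57.6] [58.2 50.5] 1.7 in reg [-197.2   15.4]
ink_jar 0.34 [205. 115.] [114. 113. 118.] [767.2 139.3] [65.6 45.1] 2.2 in reg [82.9 89.4]
```

View pics/fin.png

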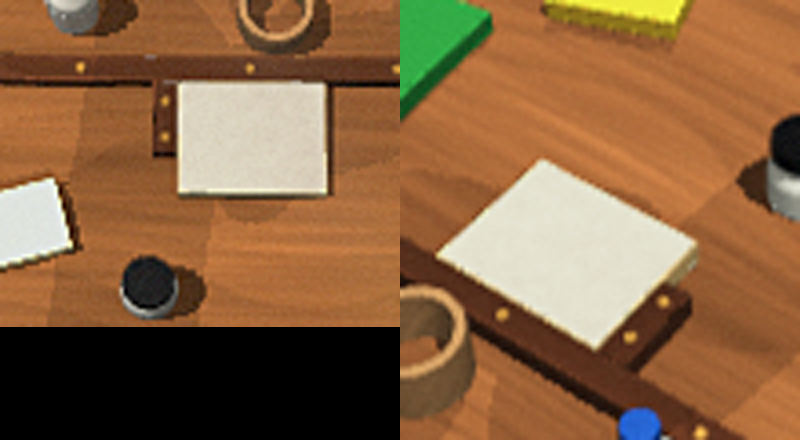

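The panel sits flush in the corner, measured at (-54.3, -81.9) mm in the register frame with yaw matching. Everything else is where it was.

```bash
python3 -c "
from workcell import ticket;print(ticket.job_done())"
```

```text
the job is handed in; nothing more can be done
None
```

The large white panel is in the register's right-hand corner, flush against the long and cross battens. It was pushed flat without being gripped, nothing else was moved, the arm is clear, and the job was handed in at about 30 s.

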